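Lay the meter on its back in the test box and shut the cover

ROBOT

A 6-joint arm with a two-finger parallel gripper is mounted at the origin on the work surface. World frame = base frame: x ahead of the robot, y to its left, z up, the work surface at z = 0. Lengths are in m, angles in rad, forces in N, time in s.
With the tool pointing down it reaches from about 0.325 to 0.9 m from the base axis. Payload 6.1 kg.
Tool frame: the origin (TCP) lies at the very end of the fingers, on their centre line; the grasp point (between the pads) lies ctrl.tcp_to_grasp behind it (ctrl.tcp_to_grasp is the distance from the TCP to the grasp point, in m); z points along the fingers, y is the line along which they close (so a half turn about z gives the same grasp; the last joint's range is limited). The gripper opens to 85 mm and grips with 20 to 120 N. Pads are 22 mm wide; open, the fingers measure 114 mm over their backs; the gripper's body (76 mm by 85 mm) begins 54 mm behind the grasp point. The pads swing forward as they close: fully open they stand 13 mm farther back than shut.
Start: joints at [-1.433, 0.22, 1.526, -0, 1.395, -0.126], TCP at [0.163, -0.603, 0.231] pointing down, gripper open.
Joint ranges: [-2.98, 2.98], [-0.91, 2.08], [0.09, 2.57], [-1.24, 4.39], [0.2, 2.65], [-2.68, 2.68]. Speed limits (rad/s): [2.57, 2.57, 3.01, 3.14, 3.14, 3.14].

INTERFACE

Orientations are given as a rotation vector (axis times angle).
In Python, from cell import ctrl, effector, kinematics, sense, imaging, order gives the robot as it stands. The module is installed in compiled form; this text tells all that it offers. Calls block until the motion is done:
- ctrl.move_to(position, orientation): joint-space move of the TCP to a pose.
- ctrl.movel(position, max_speed=0.15, frame=None, threshold=None): straight line of the TCP; frame=None keeps the orientation; max_speed is the mean speed in m/s. With threshold (N) it stops when the force on the tool has changed by that much, and returns True; else False.
- ctrl.set_joints(angles): joint-space move.
- effector.grip(opening, effort=None): opening from 0.0 (shut) to 1.0 (fully open); effort is the grip in N (None keeps the last); returns when the fingers have stopped.
- ctrl.wait(seconds).
- kinematics.inverse_kinematics(position, orientation): joint angles nearest the present ones, or None.
- sense(): the state.
- imaging.capture(name): name is "side" or "top"; returns a dict with "img" (480x640x3 uint8, blue, green, red), "range_z" (480x640 float32, m along the optical axis (not along the pixel's ray), 0 where there is no reading), "K" (3x3 intrinsics, pixels), "T" (4x4, takes a point from camera to world coordinates). Camera axes: x right, y down, z forward; pixel columns grow to the right and rows downward; lengths in m; the calibration is good to about 2 mm. A picture is of the moment at which its call begins.
A pose or a line that the arm cannot do raises ctrl.Unreachable and nothing moves.
- order.job_done(): hands the job in; it is judged then, once.
The state is a dict: "t": time; "joints": joint angles; "qvel": joint speeds; "tau": joint torques, N m; "tool_pos": TCP position; "tcp_rot": TCP orientation; "force": force on the tool from outside, world axes, zero at the start; "torque": the same for the moment, N m; "grip_width": opening from 0.0 (shut) to 1.0 (fully open); "finger_force": force on a finger pad.
Only numpy, scipy, OpenCV 4.12 (cv2) and the standard library are available. Lean on these libraries where they do the work, as an engineer would, in place of code of your own. Each camera call takes 0.05 s, during which the arm holds its last target. There are 200 camera calls.

TASK

Get the meter ready for its insulation test without grasping anything: with the fingertips, gently push the meter that stands on end in the grey test box over onto its back, so that it lies flat in the box with its screen facing up. Then push the box's hinged clear cover over until it is fully shut on top of it. Do not pinch or lift the meter, and leave the other things on the bench where they are.

Things in the scene. Friction and masses are not known exactly. Their poses are not given: they have to be found in the camera images.
- meter: White meter case, 44 mm thick (its x), 90 wide (y), 150 tall (z), 0.3 to 0.54 kg, loose, blue band round its top. Origin: centre of its lower end. -x is its front (screen, keys), +x its plain back. It starts on end on the fixture's floor near the fixture's left (+y) end, front towards that end. Pushed high on its front it tips about its lower back edge; past 0.29 rad it falls onto its back.
- meter_mid (a point): Centre of the meter case: half-way up its 150 mm height, width and thickness.
- meter_heel (a point): Middle of the meter's lower back edge (22 mm behind its middle plane, at its lower end): the edge it tips about, which stays down on the box's floor.
- meter_screen (a point): Middle of the screen on the meter's front face (screen 78 x 50 mm), 105 mm above the lower end, 22 mm in front of the case's middle plane.
- fixture: Grey open-topped test box fixed to the bench, 132 mm (its x) by 246 mm (its y), walls 6 mm thick and 68 mm tall; black floor pad, top 12 mm above the bench, inside 120 x 234 mm. Origin: centre of its underside. Its x axis points away from the robot, to the hinged long wall; yaw within 0.45 rad.
- cover (a joint): Angle of the fixture's hinged cover, rad: 0 shut flat on the walls, 1.57 upright; it starts at 1.7 to 1.95 (leaning away from the box and robot), stop at 2.1. Stiff friction hinge (0.2 N m): it stays where it is left; a push of 1.5 to 3 N near its free edge moves it.
- cover_hinge (a point): Middle of the cover's hinge line, which runs along the fixture's y axis at the top of the far (+x) long wall, 66 mm from the fixture's centre and 68 mm above the bench.
- cover_edge (a point): Middle of the cover's free edge on its outer side. The cover is a clear pane in an orange frame, 132 mm from hinge to free edge, 246 mm long, 6 mm thick.
- spray: Blue spray can standing upright, 52 mm across, 150 mm tall. Bystander, loose; origin: centre of its underside.
- tape: Yellow roll of tape lying flat, 90 mm across, 24 mm tall. Bystander, loose; origin: centre of its underside.
- plug: Grey round connector plug standing on end, 48 mm across, 75 mm tall. Bystander, loose; origin: centre of its underside.
- adapter: Black power adapter, 55 x 85 x 35 mm tall. Bystander, loose; origin: centre of its underside.
Mind the look-alikes: they are no part of the job. Of the things that look like the meter, the middle-sized one is meant.

How it is judged:
By the outcome, as a careful person would: the job done as asked, in the order asked, and still so for the second after the job is handed in, with the robot touching nothing.
It also fails if it takes over 42 s, if anything falls off the work surface, if the arm or the gripper's body presses on something with over 40 N, if the wrist force passes 120 N, or if a joint passes its speed limit or range.

## Working session

There is one attempt and no reset: what is moved stays moved. The work goes in short steps, each a Python script; the robot and the scene stay as the last script left them, time stands still between calls to the robot, and variables do not carry over. Pictures are saved under pics/ and viewed, at most 10 in all, crops included, and the job is handed in when it is done.

```bash
mkdir -p pics; python3 - <<'E'
from cell import imaging,sense,ctrl
import cv2,numpy as np
for n in("top","side"):
    c=imaging.capture(n); cv2.imwrite(f"pics/{n}0.png",c["img"]); np.savez(f"{n}0.npz",**c); print(n,c["T"].round(3).tolist())
s=sense();print(s["t"],s["tcp_rot"],s["force"],ctrl.tcp_to_grasp)
E
```

```text
top [[-0.015, -0.994, 0.106, 0.37], [-1.0, 0.013, -0.019, 0.022], [0.017, -0.107, -0.994, 1.25], [0.0, 0.0, 0.0, 1.0]]
side [[-0.902, -0.293, 0.318, 0.09], [-0.432, 0.623, -0.652, 0.857], [-0.007, -0.725, -0.689, 0.982], [0.0, 0.0, 0.0, 1.0]]
0.1 [-3.11251103e+00 -4.12905338e-01 -1.16582903e-05] [-0.31387312 -0.28928186 -0.01613468] 0.0187
```

View pics/top0.png

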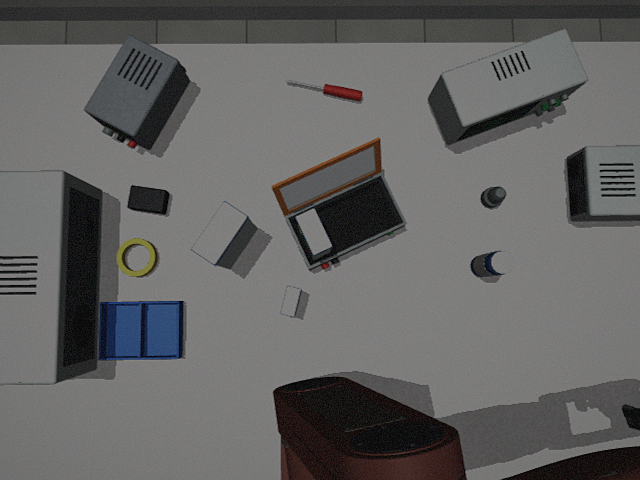

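View pics/side0.png

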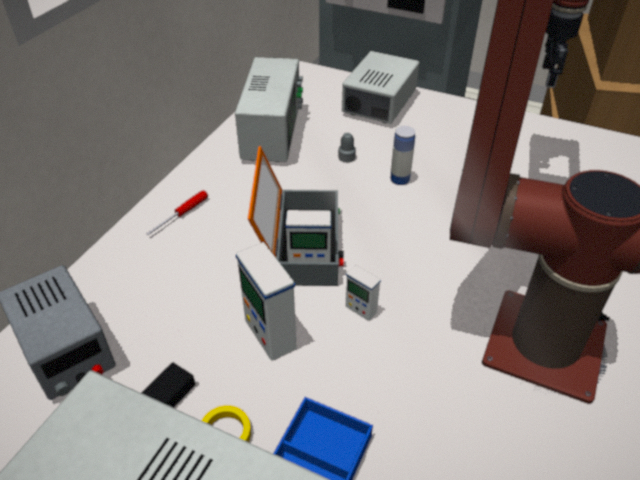

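The top view shows the box centred near px (345,225), with the meter top at (314,232) and the cover leaning away, its free edge running from (274,186) to (380,140). A larger look-alike stands at (225,235) and a smaller one at (291,302). Next I'll measure positions from the depth data.

```bash
cat >h.py <<'E'
import numpy as np,cv2
def cloud(c):
    z=c["range_z"];v,u=np.mgrid[:480,:640];K=c["K"]
    p=np.stack([(u-K[0,2])/K[0,0]*z,(v-K[1,2])/K[1,1]*z,z],-1)
    w=p@c["T"][:3,:3].T+c["T"][:3,3]; w[z<=0]=np.nan
    return w
def rect(P): 
    r=cv2.minAreaRect((P[:,:2]*1000).astype(np.float32)); return r
E
python3 - <<'E'
from h import *
c=dict(np.load("top0.npz"));w=cloud(c);im=c["img"]
def reg(u0,u1,v0,v1,zl,zh):
    m=np.zeros((480,640),bool);m[v0:v1,u0:u1]=1
    m&=(w[...,2]>zl)&(w[...,2]<zh);return w[m],m
for nm,a in dict(rim=(270,415,170,280,.058,.078),metertop=(285,340,195,265,.15,.175),big=(185,265,190,275,.19,.35),small=(275,310,280,320,.05,.15)).items():
    P,m=reg(*a);print(nm,len(P),rect(P),np.median(P[:,2]) ,P.min(0),P.max(0))
hsv=cv2.cvtColor(im,cv2.COLOR_BGR2HSV)
o=(hsv[...,0]<16)&(hsv[...,1]>150);o[:, :265]=0;o[:,390:]=0;o[:130]=0;o[225:]=0
P=w[o];P=P[np.isfinite(P[:,2])];print("cover",len(P),P.min(0),P.max(0))
# plane fit & edges
c0=P.mean(0);U,S,V=np.linalg.svd(P-c0,full_matrices=False);print(c0,V,S)
for f in(.5,.9,1):print(np.quantile(P[:,2],f))
E
```

```text
rim 1232 ((542.6615600585938, -49.90074157714844), (138.0116424560547, 246.44837951660156), 24.23553466796875) 0.06865907334159138 [ 0.42964876 -0.18845097  0.05821327] [0.65288887 0.08886746 0.07799169]
metertop 929 ((503.5283203125, 21.904125213623047), (91.06897735595703, 44.87834167480469), 24.437503814697266) 0.1619834076415143 [ 0.45430231 -0.01551945  0.15114444] [0.55322731 0.05903118 0.16888748]
big 1739 ((498.7842712402344, 211.5985107421875), (60.112918853759766, 120.12599182128906), 55.62855911254883) 0.1978623644317743 [0.4342381  0.1548911  0.19008841] [0.56419239 0.26958214 0.204937  ]
small 429 ((359.2840270996094, 74.08715057373047), (30.726652145385742, 62.10661697387695), 75.36571502685547) 0.10357968025757969 [0.32693495 0.05153176 0.05457007] [0.39171288 0.09523475 0.11136551]
cover 1026 [ 0.55410523 -0.15231051 -0.00557669] [0.74679809 0.10950412 0.19867594]
[ 0.62743573 -0.00979251  0.15214306] [[-0.40405609  0.91466016  0.01163869]
 [ 0.28868221  0.11543295  0.95044085]
 [-0.8679869  -0.3873913   0.3106875 ]] [2.68288139 1.65941217 0.3033792 ]
0.1850961235570333
0.19347566481602663
0.1986759358798944
```

```bash
cat >>h.py <<'E'
from cell import ctrl,effector,kinematics,sense,imaging
from scipy.spatial.transform import Rotation as R
yaw=0.424; C=np.array([.540,-.051]); ex=np.array([np.cos(yaw),np.sin(yaw)]); ey=np.array([-ex[1],ex[0]])
def W(x,y,z): return np.array([*(C+x*ex+y*ey),z])
def ori(s):
    yt=np.array([*(s*ey),0.]);zt=np.array([0,0,-1.]);return R.from_matrix(np.stack([np.cross(yt,zt),yt,zt],1)).as_rotvec()
E
python3 - <<'E'
from h import *
q0=np.array(sense()["joints"])
best=min((1,-1),key=lambda s:(lambda q:9e9 if q is None else abs(q-q0).max())(kinematics.inverse_kinematics(W(0,.138,.3),ori(s))))
for s in(1,-1):
    print(s,kinematics.inverse_kinematics(W(0,.138,.3),ori(s)),kinematics.inverse_kinematics(W(.15,0,.178),ori(s)))
o=ori(best);print(best)
effector.grip(0.0,20)
p=np.array(sense()["tool_pos"]);p[2]=.32
ctrl.movel(p,.25); ctrl.move_to(W(-.003,.143,.32),o)
ctrl.movel(W(-.003,.143,.137),.2)
print(sense()["t"],sense()["force"])
f=ctrl.movel(W(-.003,.10,.137),.05,threshold=1.0)
print(f,(np.array(sense()["tool_pos"])[:2]-C)@ey,sense()["force"])
ctrl.movel(W(-.003,.058,.137),.05)
ctrl.wait(.5);print(sense()["t"],sense()["force"])
ctrl.movel(W(-.003,.10,.30),.25)
ctrl.move_to(W(.19,.0,.30),o);print(sense()["t"])
for n in("top","side"):
    c=imaging.capture(n);cv2.imwrite(f"pics/{n}1.png",c["img"]);np.savez(f"{n}1.npz",**c)
E
```

```text
1 [-7.90975789e-03 -1.48983025e-01  1.77811010e+00 -4.44089210e-16
  1.51246558e+00 -2.00270608e+00] [-1.00569811e-01  3.80293958e-01  1.43109069e+00 -4.44089210e-16
  1.33020800e+00 -2.09536614e+00]
-1 [-7.90975789e-03 -1.48983025e-01  1.77811010e+00 -8.88178420e-16
  1.51246558e+00  1.13888657e+00] [-1.00569811e-01  3.80293958e-01  1.43109069e+00 -8.88178420e-16
  1.33020800e+00  1.04622652e+00]
-1
5.0917 [1.03846381 0.87322307 0.07598273]
False 0.10020612956168613 [-0.67311117 -0.59894738 -1.11236694]
7.5917 [ 0.90967231 -0.16911334 -0.22500339]
9.2917
```

View pics/side1.png

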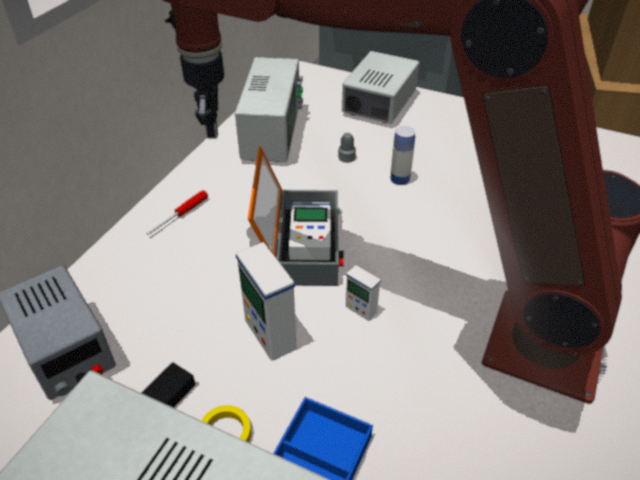

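View pics/top1.png

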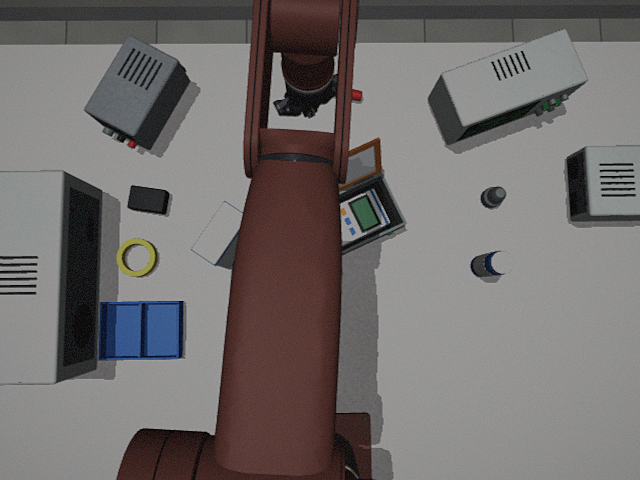

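The meter now lies flat in the box with its screen up (side px (310,225), top px (365,212)). Next is the cover.

```bash
python3 - <<'E'
from h import *
c=dict(np.load("side1.npz"));w=cloud(c);P=w[205:250,295:328].reshape(-1,3);P=P[np.isfinite(P[:,2])]
print("meter z",np.quantile(P[:,2],[.1,.5,.9]))
Hx,Hz,r,t,hw=.066,.068,.112,.006,.011
ctrl.movel(W(.17,0,.18),.2)
ctrl.movel(W(.10,0,.18),.1)
ctrl.movel(W(Hx+t+hw,0,.18),.1);print(sense()["force"])
for th in np.arange(1.4,.05,-.17):
    ctrl.movel(W(Hx-r*np.cos(th)+t*np.sin(th)+hw,0,Hz+r*np.sin(th)+t*np.cos(th)),.1)
print(sense()["t"],sense()["force"],sense()["tool_pos"])
f=ctrl.movel(W(Hx-r+hw,0,.070),.03,threshold=8)
print(f,sense()["force"],sense()["tool_pos"])
p=np.array(sense()["tool_pos"]);p[2]=.30;ctrl.movel(p,.25)
ctrl.move_to(W(.19,.0,.32),ori(-1)) 
print(sense()["t"])
for n in("top","side"):
    c=imaging.capture(n);cv2.imwrite(f"pics/{n}2.png",c["img"]);np.savez(f"{n}2.npz",**c)
w=cloud(c);im=c["img"];hsv=cv2.cvtColor(im,cv2.COLOR_BGR2HSV)
m=(hsv[...,0]<20)&(hsv[...,1]>150);m[:, :245]=0;m[:,360:]=0;m[:140]=0;m[300:]=0
P=w[m];P=P[np.isfinite(P[:,2])];q=P[:,:2]-C
print("orange z",np.quantile(P[:,2],[.05,.5,.95]),[np.median(P[(q@ex>a)&(q@ex<a+.03),2]) for a in(-.07,-.03,.01,.04)])
E
```

```text
meter z [0.05225471 0.05573204 0.05838717]
[0.26221169 0.06347374 0.71790479]
14.05 [-1.24896356  0.15482579  0.28443143] [ 0.51104121 -0.06376992  0.09681691]
True [-1.27281595  0.44003901  7.62249659] [ 0.50862755 -0.06512272  0.07399491]
16.7583
orange z [0.06516252 0.07355649 0.07721547] [np.float64(0.0734923004679261), np.float64(0.07352192851321437), np.float64(0.07286664755389705), np.float64(0.07388173639319617)]
```

View pics/side2.png

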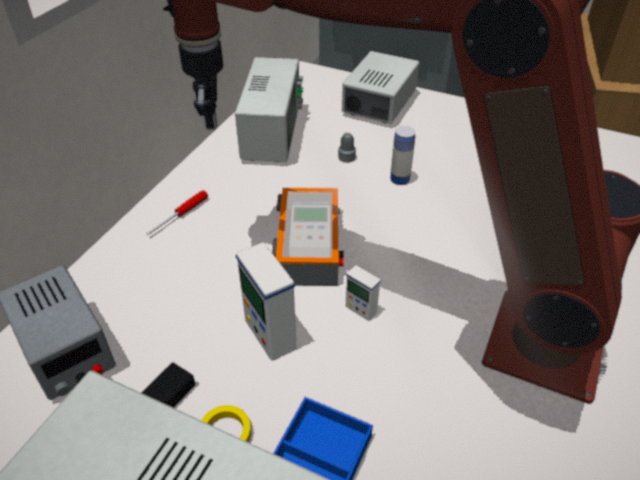

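The cover is shut flat: the orange frame at px (308,225) reads z≈0.0735 all the way across. The meter is under it with its screen up, and nothing else has moved.

```bash
python3 -c "
from cell import order
print(order.job_done())"
```

```text
the job is handed in; nothing more can be done
None
```

The meter lies flat on its back in the box with its screen up, the cover is fully shut over it, nothing else was moved, and the job was handed in at about 17 s.

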